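# Load the gauge's indexing table and turn it to the measuring detent

## Task

Take the flat, waisted green specimen (not the round rod) out of the wooden rack and lay it flat across the two raised saddles of the turntable, down between their cheeks and centred lengthwise, and let go of it. Then turn the turntable clockwise (seen from above), about a quarter turn, until it rests in its detent with the specimen under the dial gauge's spindle. Do not knock the gauge, and leave the round rod and the other things on the bench where they are.

Things in the scene. Friction and masses are not known exactly. Their poses are not given: they have to be found in the camera images.
- base: round dark grey turntable base, 256 mm across, 25 mm high, fixed. Origin: underside centre, on the turntable's vertical axis; z up. A spring pawl housing (36 mm wide, 48 mm high) stands at its rim, 135 degrees clockwise from the base's x axis, reaching to 185 mm from the axis. The gauge is on the base's +y side.
- turntable (a joint): angle of the aluminium disc (240 mm across, top 46 mm above the bench); grows clockwise seen from above, limits -0.7 and 2.2 rad. At 0 the cradle is on the base's -x side, the handle on +x. Its only detent is at 1.571: a sprung roller drops between two on the rim; it pulls in over +-0.05 rad, takes about 5 N at the handle to enter and can be overshot. Light friction holds the disc elsewhere.
- cradle (a point): on the disc, midway between the two saddles at seat height (80 mm above bench), 75 mm from the axis. x points to the axis and handle, y along the lying specimen (either way round), z up. Seats: 10 mm wide ridges at y = +-54 mm, each between two cheeks (|y| 38 to 70 mm), 37 mm apart, flared from 7 to 21 mm above the seat: no room for fingers there. Between the saddles 76 mm is free.
- handle (a point): on the axis of the turntable's handle, a plain upright dark steel post with a freely revolving sleeve, 22 mm across, from 46 to 106 mm above the bench, 90 mm from the turntable axis, across from the cradle. This point is 83 mm above the bench, 37 mm above the disc.
- specimen: flat dark green fibreglass test bar, 160 mm long (x), 20 mm thick (z), with 30 mm wide heads (45 mm long each) and a 20 mm wide, 70 mm long waist in the middle (widths along y). About 0.16 kg. Origin: underside centre. Starts lying in one of the rack's two slots, one head sticking out.
- rod: round dark green rod, 160 mm long (x), 20 mm diameter, in the other slot. Origin: underside centre. To be left where it is.
- rack: fixed wooden rack, 120 mm deep (x), 172 wide (y), 74 high, origin underside centre. Open front on its -x side; two slots along x at y = +-45 mm, 36 mm wide, floor 40 mm above the bench, under a grey roof (66 to 74 mm); closed at the back. The bars stick out of the front by about 55 mm and can be drawn straight out along its -x.
- gauge: fixed dial gauge on a grey stand, 232 mm high. Origin: underside, 190 mm from the turntable axis on the base's +y side, axes as the base. Column 36 x 30 mm at y = 22 mm; arm 26 mm wide, 158 to 180 mm up, reaching to y = -128 mm; dial 64 mm across on it at y = -115 mm, facing -x; spindle foot (18 mm across) at y = -115 mm, 113 mm above bench, 13 mm above a seated specimen.
- beaker: glass beaker, 84 mm across, 105 mm high, origin underside centre; bystander.
- block: round steel hardness block, 64 mm across, 22 mm high, origin underside centre; bystander.
- strips: two flat rubber strips lying one on the other, 90 x 26 x 12 mm, origin underside centre; bystander.
There are look-alikes about, which are no part of the job. Leave any pink look-alike of the specimen alone.

How it is judged:
By the outcome, as a careful person would: the job done as asked, in the order asked, and still so for the second after the job is handed in, with the robot touching nothing.
It also fails if it takes over 66 s, if anything falls off the work surface, if the arm or the gripper's body presses on something with over 40 N, if the wrist force passes 120 N, or if a joint passes its speed limit or range.

## Robot

A 6-joint arm with a two-finger parallel gripper is mounted at the origin on the work surface. World frame = base frame: x ahead of the robot, y to its left, z up, the work surface at z = 0. Lengths are in m, angles in rad, forces in N, time in s.
With the tool pointing down it reaches from about 0.375 to 0.9 m from the base axis. Payload 3.1 kg.
Tool frame: the origin (TCP) lies midway between the tips of the shut fingers; the grasp point (between the pads) lies 19 mm behind it (manip.pinch_z is the distance from the TCP to the grasp point, in m); z points along the fingers, y is the line along which they close (so a half turn about z gives the same grasp; the last joint's range is limited). The gripper opens to 85 mm and grips with 20 to 120 N. Pads are 22 mm wide; open, the fingers measure 114 mm over their backs; the gripper's body (76 mm by 85 mm) begins 54 mm behind the grasp point. The pads swing forward as they close: fully open they stand 13 mm farther back than shut.
Start: joints at [-1.383, 0.527, 1.433, -0, 1.181, -0.178], TCP at [0.224, -0.584, 0.194] pointing down, gripper open.
Joint ranges: [-3.08, 3.08], [-0.75, 2.2], [0.22, 2.44], [-1.43, 4.57], [0, 2.65], [-2.85, 2.85]. Speed limits (rad/s): [2.79, 2.79, 3.14, 3.14, 3.14, 3.14].

## Interface

Orientations are given as a unit quaternion [x, y, z, w].
In Python, from station import manip, viewer, ticket gives the robot as it stands.
- The arm moves only by the shell command python3 -m creep 'ROWS' [FORCE]. ROWS is JSON, a list of rows, each an object with "slide": the shift along the tool's x, y, z in cm, a list of three; "angular": the turn, a rotation vector about the tool's x, y, z in rad, a list of three; "claw": the opening, from -1 (shut) to 1 (fully open). A call has 1 to 10 rows; each row shifts and turns the commanded pose from where the row before left it, along the tool's axes as they then stand; what a row does not reach is not made up. A row lasts 1/12 s, in which the tool goes at most 41.7 mm and 7.16 degrees, less where a joint would pass 70% of its speed; a pose out of reach is approached as far as the arm can. A call with a gripper value outside its range is refused whole. The fingers move at their own pace and stop on an object; FORCE is the grip in N (left out, the last holds). Time passes only in rows, so rows that do not move let the fingers close. It gives the time, the measured TCP pose, the force, the opening and the grip force at its end, in the units of the state.
- manip.sense(): the state, without advancing time (a new reading comes with each control period).
- viewer.snapshot(name): name is "scene" or "side" or "wrist"; returns the picture (400x640x3 uint8, blue, green, red); there is no depth.
- viewer.calibration(name): a dict with "fov_y" (degrees; the focal length in pixels is half the picture's height over the tangent of half this angle, whatever the lens; pixels are square), "cx", "cy" (the principal point, pixels), "k1" (the pictures are not rectified: a ray, as slopes to the right and down, at radius r is drawn at 1 + k1 r^2 times it, then the intrinsics apply), "T" (4x4, takes a point from camera to world coordinates); the wrist camera has in their place "tool_from_camera" (4x4, takes a point from camera to tool coordinates, whose origin is the TCP and whose axes are the flange's). Camera axes: x right, y up, looking along -z (the intrinsics and any distortion apply to the point x, -y, -z); pixel columns grow to the right and rows downward; lengths in m; the calibration is good to about 2 mm. A picture is of the moment at which its call begins: read the wrist's pose just before it. calibration takes no time and is no camera call.
- ticket.sign_off(): hands the job in; it is judged then, once.
The state is a dict: "t": time; "q": joint angles; "qd": joint speeds; "tau": joint torques, N m; "tcp_pos": TCP position; "tool_rot": TCP orientation; "force": force on the tool from outside, world axes, zero at the start; "ft_torque": the same for the moment, N m; "finger_gap": opening from 0.0 (shut) to 1.0 (fully open); "gripper_force": force on a finger pad.
Only numpy, scipy, OpenCV 4.12 (cv2) and the standard library are available. Lean on these libraries where they do the work, as an engineer would, in place of code of your own. Each camera call takes 0.05 s, during which the arm holds its last target. There are 200 camera calls.

## Working session

There is one attempt and no reset: what is moved stays moved. The work goes in short steps, Python scripts to look and compute and a shell command to move; the robot and the scene stay as the last step left them, time stands still between calls to the robot, and variables do not carry over. Pictures are saved under pics/ and viewed, at most 10 in all, crops included, and the job is handed in when it is done.

```bash
mkdir -p pics; ls; cat > h.py <<'E'
import numpy as np, cv2
from station import manip, viewer, ticket
from scipy.spatial.transform import Rotation as R
def cam(n, s=None):
    c=viewer.calibration(n)
    if 'T' in c: T=np.array(c['T'])
    else:
        s=s or manip.sense(); W=np.eye(4); W[:3,:3]=R.from_quat(s['tool_rot']).as_matrix(); W[:3,3]=s['tcp_pos']; T=W@np.array(c['tool_from_camera'])
    f=200/np.tan(np.radians(c['fov_y'])/2)
    K=np.array([[f,0,c['cx']],[0,f,c['cy']],[0,0,1]]); D=np.array([c['k1'],0,0,0.])
    return K,D,T
def onplane(C,px,z):
    K,D,T=C
    p=cv2.undistortPoints(np.array(px,float).reshape(-1,1,2),K,D).reshape(-1,2)
    d=np.c_[p[:,0],-p[:,1],-np.ones(len(p))]@T[:3,:3].T
    o=T[:3,3]; return o+d*((z-o[2])/d[:,2])[:,None]
def proj(C,P):
    K,D,T=C; P=np.atleast_2d(P)
    c=(P-T[:3,3])@T[:3,:3]; c=c*[1,-1,-1]
    return cv2.projectPoints(c,np.zeros(3),np.zeros(3),K,D)[0].reshape(-1,2)
E
python3 - <<'E'
from h import *
s=manip.sense(); print(s); print(manip.pinch_z)
for n in ('scene','side','wrist'):
    cv2.imwrite(f'pics/{n}0.png',viewer.snapshot(n)); print(n,viewer.calibration(n))
E
```

```text
pics
{'t': 0.0, 'q': array([-1.38353217e+00,  5.28443607e-01,  1.43392320e+00,  4.36231910e-06,
        1.18137480e+00, -1.78536556e-01]), 'qd': array([ 3.46733653e-05, -8.76495465e-04, -1.30083156e-03, -1.07764673e-03,
       -6.68812471e-04,  4.91891914e-04]), 'tau': array([ 1.99634233e-03, -4.42337751e+01, -1.78025419e+01,  3.32165553e-05,
        8.50133831e-03,  2.88276760e-05]), 'tcp_pos': array([ 0.22341732, -0.58284955,  0.19324091]), 'tool_rot': array([ 9.83319889e-01,  1.81881392e-01, -2.67185612e-06, -1.07447830e-03]), 'force': array([-0.12118909,  0.19486323, -0.06430982]), 'ft_torque': array([0.00541387, 0.0111673 , 0.05213545]), 'gripper_force': 0.0, 'finger_gap': 0.9986229335676364}
0.0187
scene {'fov_y': 42.79669470624306, 'cx': 314.6763550625265, 'cy': 190.4964418622674, 'k1': 0.03044808915439873, 'T': array([[-0.6315926 , -0.44011486,  0.63827087,  1.53366286],
       [ 0.77494668, -0.38323971,  0.50257832,  0.78852919],
       [ 0.02341856,  0.81205064,  0.58311691,  0.99255171],
       [ 0.        ,  0.        ,  0.        ,  1.        ]])}
side {'fov_y': 52.419799784855705, 'cx': 318.73928580024744, 'cy': 193.23976394254075, 'k1': -0.04680550276906591, 'T': array([[ 0.99748708,  0.04623198, -0.05368549,  0.43496409],
       [-0.0697678 ,  0.7728297 , -0.63076676, -0.66216987],
       [ 0.01232814,  0.63292721,  0.77411315,  0.89240412],
       [ 0.        ,  0.        ,  0.        ,  1.        ]])}
wrist {'fov_y': 60.9720609901821, 'cx': 316.77318451790717, 'cy': 200.11956566758917, 'k1': -0.07322849082641297, 'tool_from_camera': array([[ 1.70011545e-03,  9.58481899e-01,  2.85148310e-01,
         7.26493202e-02],
       [ 9.99998329e-01, -1.43773206e-03, -1.12949100e-03,
        -2.83110011e-04],
       [-6.72629813e-04,  2.85149754e-01, -9.58482741e-01,
        -1.79457255e-01],
       [ 0.00000000e+00,  0.00000000e+00,  0.00000000e+00,
         1.00000000e+00]])}
```

View pics/scene0.png

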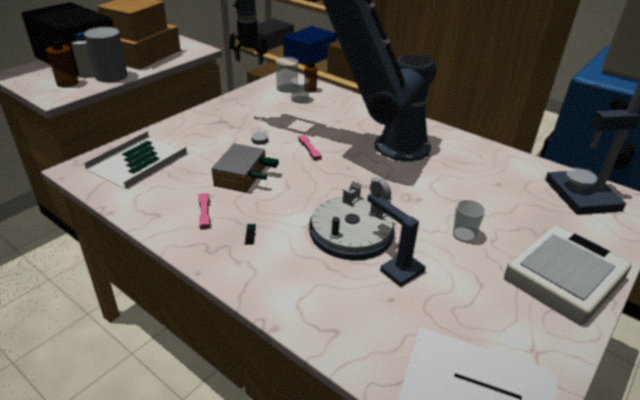

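View pics/side0.png

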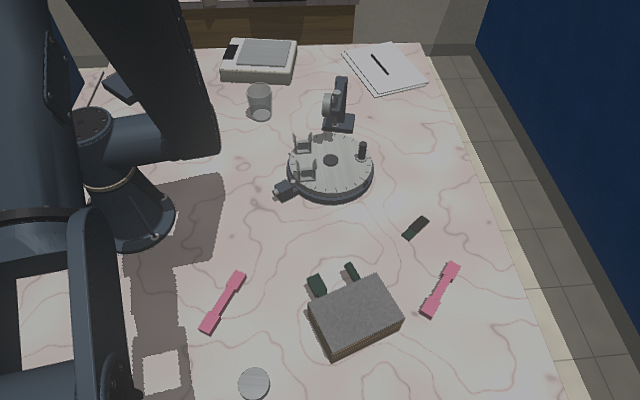

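The scene picture shows the rack at (238,165), the turntable at (350,225), and the gauge at (405,250). In the side picture the rack is at (355,315), with two bar heads at (317,285) (wide) and (350,272). The turntable disc is at (330,165), with the cradle at left and the handle at (362,150). Next I'll zoom in on both.

```bash
python3 - <<'E'
from h import *
a=cv2.imread('pics/side0.png'); b=cv2.imread('pics/scene0.png')
z=lambda im,x,y,w,h:cv2.resize(im[y:y+h,x:x+w],(400,300),interpolation=cv2.INTER_CUBIC)
o=np.vstack([np.hstack([z(a,290,240,133,100),z(a,265,110,133,100)]),np.hstack([z(b,190,130,133,100),z(b,300,165,133,100)])])
cv2.imwrite('pics/crop0.png',cv2.convertScaleAbs(o,alpha=1.5))
E
```

```text
(no output)
```

View pics/crop0.png

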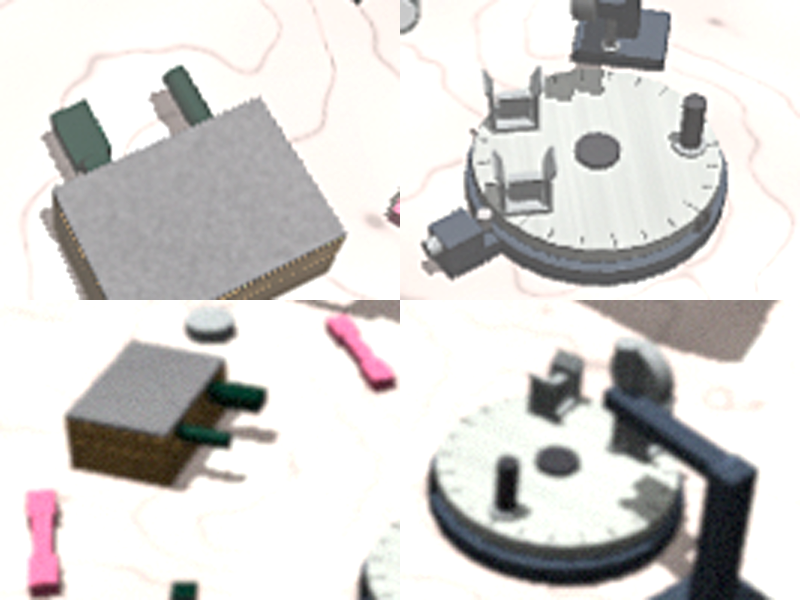

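```bash
python3 - <<'E'
from h import *
A=cam('side');B=cam('scene')
p=lambda x,y,ox,oy:(ox+x*133/400,oy+y/3)
r=lambda q,z,C=A:np.round(onplane(C,q,z),4)
c=r([p(53,190,290,240),p(260,97,290,240),p(345,233,290,240)],.074);print('roof L,T,R',c, np.linalg.norm(c[1]-c[0]),np.linalg.norm(c[2]-c[1]))
d=c[0]-c[1];print('angle x axis',np.degrees(np.arctan2(*( (c[1]-c[2])[1::-1]))), np.degrees(np.arctan2(d[1],d[0])))
cs=r([p(x,y-300,190,130) for x,y in [(225,362),(132,342),(68,415),(168,433)]],.074,B);print('scene roof',cs)
print('spec head top corners',r([p(55,115,290,240),p(85,102,290,240),p(108,140,290,240)],.060))
print('scene head', r([p(266,391-300,190,130),p(258,411-300,190,130)],.060,B))
print('rod tip',r([p(175,68,290,240)],.055))
print('hub',r([p(197,150,265,110)],.046),r([p(158,161,300,165)],.046,B))
print('disc extremes L R T B',r([p(70,155,265,110),p(323,155,265,110),p(197,68,265,110),p(197,250,265,110)],.046))
print('handle top',r([p(294,99,265,110)],.106),r([p(107,460-300,300,165)],.106,B))
print('seat saddles', r([p(114,118,265,110),p(127,195,265,110)],.08))
print('pawl tip',r([p(30,240,265,110)],.048))
E
```

```text
roof L,T,R [[ 0.4468 -0.2969  0.074 ]
 [ 0.6055 -0.2329  0.074 ]
 [ 0.6482 -0.3424  0.074 ]] 0.17111893524680435 0.11753101718269945
angle x axis 111.30351273328844 -158.03693166239228
scene roof [[ 0.4588 -0.2815  0.074 ]
 [ 0.4977 -0.3934  0.074 ]
 [ 0.6506 -0.3318  0.074 ]
 [ 0.6044 -0.226   0.074 ]]
spec head top corners [[ 0.4517 -0.2306  0.06  ]
 [ 0.475  -0.2211  0.06  ]
 [ 0.4899 -0.2537  0.06  ]]
scene head [[ 0.4575 -0.2195  0.06  ]
 [ 0.494  -0.1981  0.06  ]]
rod tip [[ 0.5472 -0.1935  0.055 ]]
hub [[0.5362 0.1491 0.046 ]] [[0.5348 0.1477 0.046 ]]
disc extremes L R T B [[0.4145 0.1496 0.046 ]
 [0.6563 0.1356 0.046 ]
 [0.5465 0.265  0.046 ]
 [0.5253 0.0253 0.046 ]]
handle top [[0.6248 0.152  0.106 ]] [[0.6277 0.1518 0.106 ]]
seat saddles [[0.4577 0.1628 0.08  ]
 [0.4649 0.0646 0.08  ]]
pawl tip [[0.3764 0.0442 0.048 ]]
```

```bash
python3 -m creep '[{"slide":[3.5,-2.2,0],"angular":[0,0,0],"claw":1},{"slide":[3.5,-2.2,0],"angular":[0,0,0],"claw":1},{"slide":[3.5,-2.2,0],"angular":[0,0,0],"claw":1},{"slide":[3.5,-2.2,0],"angular":[0,0,0],"claw":1},{"slide":[3.5,-2.2,0],"angular":[0,0,0],"claw":1},{"slide":[3.5,-2.2,0],"angular":[0,0,0],"claw":1},{"slide":[3.5,-2.2,0],"angular":[0,0,0],"claw":1},{"slide":[3.5,-2.2,0],"angular":[0,0,0],"claw":1},{"slide":[3.5,-2.2,0],"angular":[0,0,0],"claw":1},{"slide":[3.5,-2.2,0],"angular":[0,0,0],"claw":1}]' 40
python3 -m creep '[{"slide":[0,0,0],"angular":[0,0,0.12],"claw":1},{"slide":[0,0,0],"angular":[0,0,0.12],"claw":1},{"slide":[0,0,0],"angular":[0,0,0.12],"claw":1},{"slide":[0,0,0],"angular":[0,0,0.12],"claw":1},{"slide":[0,0,0],"angular":[0,0,0.12],"claw":1},{"slide":[0,0,0],"angular":[0,0,0.12],"claw":1},{"slide":[0,0,0],"angular":[0,0,0.12],"claw":1},{"slide":[0,0,0],"angular":[0,0,0.12],"claw":1},{"slide":[0,0,0],"angular":[0,0,0.12],"claw":1},{"slide":[0,0,0],"angular":[0,0,0.12],"claw":1}]'
python3 -m creep '[{"slide":[0,0,0],"angular":[0,0,0.12],"claw":1},{"slide":[0,0,0],"angular":[0,0,0.12],"claw":1},{"slide":[0,0,0],"angular":[0,0,0.12],"claw":1},{"slide":[0,0,0],"angular":[0,0,0],"claw":1},{"slide":[0,0,0],"angular":[0,0,0],"claw":1}]'
python3 - <<'E'
from h import *
s=manip.sense();print(s['tcp_pos'],R.from_quat(s['tool_rot']).as_matrix()[:,0])
cv2.imwrite('pics/w1.png',viewer.snapshot('wrist'))
E
```

```text
t: 0.98
tcp_pos: [0.4725, -0.2511, 0.1941]
tool_rot: [0.983, 0.182, -0.0, -0.0]
force: [0.5, 0.0, -0.5]
finger_gap: 0.998
gripper_force: 0.0
t: 1.82
tcp_pos: [0.4715, -0.2528, 0.194]
tool_rot: [0.913, -0.408, -0.0, -0.0]
force: [-0.3, -0.3, -0.1]
finger_gap: 0.999
gripper_force: 0.0
t: 2.23
tcp_pos: [0.4716, -0.2529, 0.194]
tool_rot: [0.828, -0.561, -0.0, -0.0]
force: [-0.1, 0.8, 0.4]
finger_gap: 1.0
gripper_force: 0.0
[ 0.47158374 -0.25285525  0.19403182] [ 3.70572629e-01 -9.28803391e-01 -4.31909796e-04]
```

View pics/w1.png

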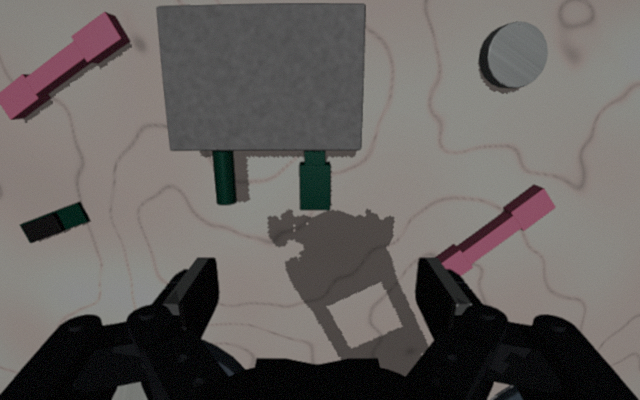

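The wrist view shows the rack roof at x 158–365, y 3–150. The waisted specimen's head is at (315,187) and the round rod at (225,178).

```bash
python3 - <<'E'
from h import *
s=manip.sense();C=cam('wrist',s);im=cv2.imread('pics/w1.png')
r=im[140:215,290:345].astype(int); m=((r[...,1]-r[...,2])>15).astype(np.uint8)
ys,xs=np.nonzero(m);ys+=140;xs+=290
for y in range(150,214,5): 
    k=xs[ys==y]; print(y,(k.min(),k.max()+1) if len(k) else None, end=' ')
P=onplane(C,np.c_[xs,ys],.06); M=R.from_quat(s['tool_rot']).as_matrix()
head=[[300,166],[330,166],[331,209],[300,209]]
print(np.round(onplane(C,head,.06),4), np.round((onplane(C,head,.06)-s['tcp_pos'])@M,4))
rf=onplane(C,[[158,6],[365,4],[361,150],[171,150]],.074);print(np.round(rf,4)); e=rf[2]-rf[3];print('front yaw',np.degrees(np.arctan2(e[1],e[0])),np.linalg.norm(e), 'tool yaw',np.degrees(np.arctan2(M[1,0],M[0,0])))
e=rf[1]-rf[2];print(np.degrees(np.arctan2(e[1],e[0])),np.linalg.norm(e));print((rf-s['tcp_pos'])@M)
print(proj(C,[.5355,.148,.046]))
E
```

```text
150 None 155 (np.int64(305), np.int64(325)) 160 (np.int64(305), np.int64(325)) 165 (np.int64(300), np.int64(330)) 170 (np.int64(300), np.int64(330)) 175 (np.int64(300), np.int64(330)) 180 (np.int64(301), np.int64(330)) 185 (np.int64(301), np.int64(330)) 190 (np.int64(301), np.int64(330)) 195 (np.int64(301), np.int64(330)) 200 (np.int64(301), np.int64(330)) 205 (np.int64(301), np.int64(329)) 210 None [[ 0.4908 -0.2586  0.06  ]
 [ 0.4648 -0.269   0.06  ]
 [ 0.4477 -0.2303  0.06  ]
 [ 0.4756 -0.2191  0.06  ]] [[ 0.0124 -0.0157  0.1341]
 [ 0.0125  0.0123  0.1341]
 [-0.0298  0.0138  0.1341]
 [-0.0299 -0.0163  0.1341]]
[[ 0.6473 -0.3427  0.074 ]
 [ 0.4906 -0.4044  0.074 ]
 [ 0.4463 -0.2948  0.074 ]
 [ 0.6039 -0.2322  0.074 ]]
front yaw -158.3455603550459 0.1695232364708132 tool yaw -68.25701230994987
-68.00233162963882 0.11823340049086956
[[ 0.14852084 -0.12993383  0.11999067]
 [ 0.14784276  0.03849611  0.12002004]
 [ 0.02961053  0.03902165  0.12006076]
 [ 0.02987252 -0.13050138  0.12003135]]
[[162.57175983 429.27941928]]
```

```bash
python3 -m creep '[{"slide":[-0.5,-0.1,3.2],"angular":[0,0,0],"claw":1},{"slide":[-0.5,0,3.2],"angular":[0,0,0],"claw":1},{"slide":[0,0,3.2],"angular":[0,0,0],"claw":1},{"slide":[0,0,3.2],"angular":[0,0,0],"claw":1},{"slide":[0,0,2.2],"angular":[0,0,0],"claw":1},{"slide":[0,0,1.2],"angular":[0,0,0],"claw":1},{"slide":[0,0,0],"angular":[0,0,0],"claw":1}]' 40
python3 -m creep '[{"slide":[0,0,0],"angular":[0,0,0],"claw":-1},{"slide":[0,0,0],"angular":[0,0,0],"claw":-1},{"slide":[0,0,0],"angular":[0,0,0],"claw":-1},{"slide":[0,0,0],"angular":[0,0,0],"claw":-1},{"slide":[0,0,0],"angular":[0,0,0],"claw":-1},{"slide":[0,0,0],"angular":[0,0,0],"claw":-1},{"slide":[0,0,0],"angular":[0,0,0],"claw":-1},{"slide":[0,0,0],"angular":[0,0,0],"claw":-1}]' 40
```

```text
t: 2.87
tcp_pos: [0.4672, -0.2419, 0.0294]
tool_rot: [0.827, -0.561, -0.003, -0.0]
force: [0.5, 0.9, -0.7]
finger_gap: 1.001
gripper_force: 0.0
t: 3.53
tcp_pos: [0.469, -0.2434, 0.0325]
tool_rot: [0.827, -0.562, 0.0, 0.0]
force: [0.3, 0.1, 0.2]
finger_gap: -0.002
gripper_force: 0.0
```

```bash
python3 - <<'E'
from h import *
s=manip.sense();print(s['tcp_pos'],s['finger_gap'],s['gripper_force'])
a=viewer.snapshot('side');w=viewer.snapshot('wrist');b=viewer.snapshot('scene')
z=lambda im,x,y,w,h:cv2.resize(im[y:y+h,x:x+w],(400,300),interpolation=cv2.INTER_CUBIC)
o=np.vstack([np.hstack([z(a,260,220,133,100),z(w,0,0,640,400)]),np.hstack([z(b,190,120,133,100),z(a,200,100,266,200)])])
cv2.imwrite('pics/c2.png',cv2.convertScaleAbs(o,alpha=1.5))
E
```

```text
[ 0.46904776 -0.24337917  0.03245779] -0.0016424530418873947 0.0
```

View pics/c2.png

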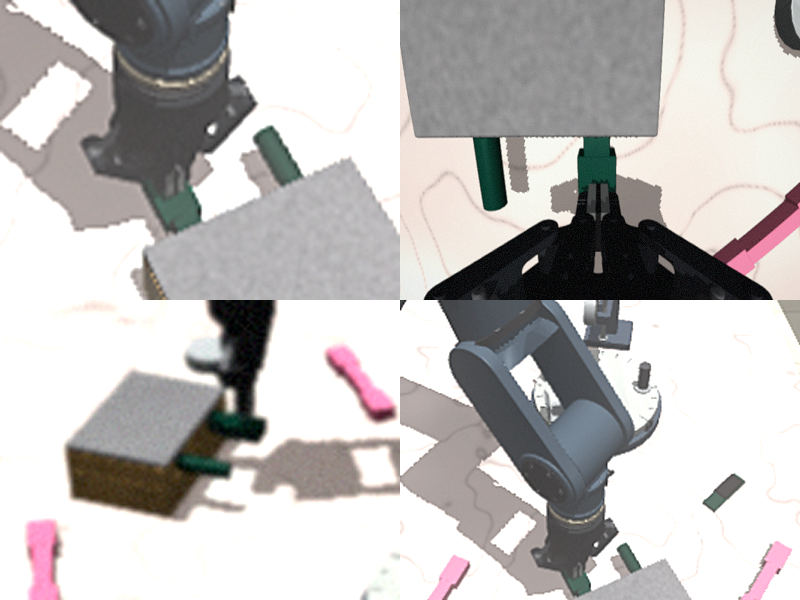

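The crops show the fingers fully shut at the specimen's head (side crop (178,195)) and the bar still in place, so nothing is held. I'll check the tool geometry by projection.

```bash
python3 - <<'E'
from h import *
s=manip.sense();p=s['tcp_pos']
for n in ('side','scene','wrist'):
    print(n,[np.round(proj(cam(n,s),p+[0,0,dz]),1).tolist() for dz in (0,.02,.03,.05)])
M=R.from_quat(s['tool_rot']).as_matrix()
C=cam('wrist',s);w=viewer.snapshot('wrist');
print('pinch')
for x,y in [(312,205),(312,250),(296,215),(340,205)]: print(x,y,np.round((onplane(C,[[x,y]],.06)-p)@M,3))
cv2.imwrite('pics/w3.png',np.hstack([cv2.convertScaleAbs(cv2.resize(w[150:400,200:450],(500,500),interpolation=cv2.INTER_CUBIC),alpha=2.5),cv2.convertScaleAbs(cv2.resize(viewer.snapshot('side')[240:300,290:326],(300,500),interpolation=cv2.INTER_CUBIC),alpha=2)]))
E
```

```text
side [[[316.2, 288.5]], [[316.2, 284.6]], [[316.3, 282.5]], [[316.3, 278.3]]]
scene [[[271.2, 166.0]], [[271.1, 161.1]], [[271.0, 158.7]], [[270.8, 153.6]]]
wrist [[[316.6, 232.4]], [[316.5, 247.1]], [[316.5, 255.7]], [[316.4, 276.3]]]
pinch
312 205 [[ 0.025 -0.002 -0.028]]
312 250 [[ 0.002 -0.002 -0.028]]
296 215 [[ 0.02  -0.01  -0.028]]
340 205 [[ 0.025  0.011 -0.028]]
```

View pics/w3.png

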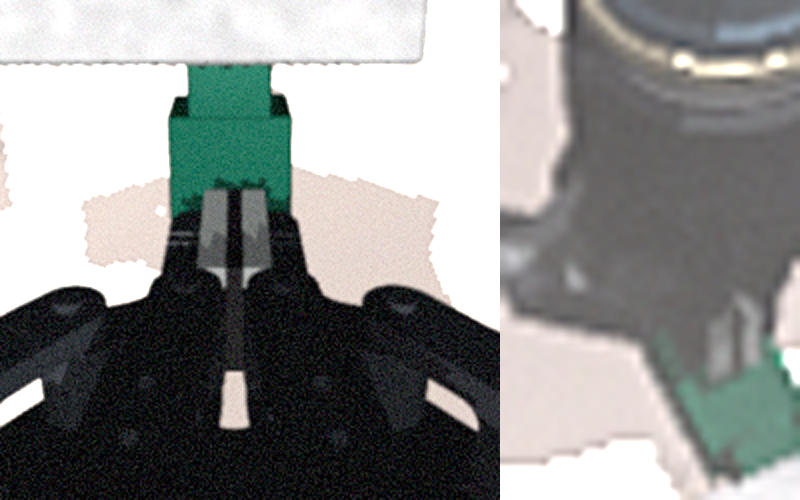

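The fingertips seem to sit about 20 mm higher than the nominal TCP, just above the bar's top face, in both the wrist and side views. I'll reopen, go lower and regrip.

```bash
python3 -m creep '[{"slide":[0,0,0],"angular":[0,0,0],"claw":1},{"slide":[0,0,0],"angular":[0,0,0],"claw":1},{"slide":[0,0,0],"angular":[0,0,0],"claw":1},{"slide":[0,0,0],"angular":[0,0,0],"claw":1},{"slide":[0,0,0],"angular":[0,0,0],"claw":1},{"slide":[0,0,0],"angular":[0,0,0],"claw":1},{"slide":[0,0,0.6],"angular":[0,0,0],"claw":1},{"slide":[0,0,0.6],"angular":[0,0,0],"claw":1},{"slide":[0,0,0.6],"angular":[0,0,0],"claw":1},{"slide":[0,0,0],"angular":[0,0,0],"claw":1}]' 40
python3 -m creep '[{"slide":[0,0,0],"angular":[0,0,0],"claw":-1},{"slide":[0,0,0],"angular":[0,0,0],"claw":-1},{"slide":[0,0,0],"angular":[0,0,0],"claw":-1},{"slide":[0,0,0],"angular":[0,0,0],"claw":-1},{"slide":[0,0,0],"angular":[0,0,0],"claw":-1},{"slide":[0,0,0],"angular":[0,0,0],"claw":-1},{"slide":[0,0,0],"angular":[0,0,0],"claw":-1},{"slide":[0,0,0],"angular":[0,0,0],"claw":-1}]' 40
python3 - <<'E'
from h import *
w=viewer.snapshot('wrist');cv2.imwrite('pics/w4.png',cv2.convertScaleAbs(w,alpha=2)); g=w[150:300,280:350].astype(int)
print(np.nonzero((w[:,316].astype(int)[:,1]-w[:,316].astype(int)[:,2])>12)[0][[0,-1]])
E
```

```text
t: 4.62
tcp_pos: [0.4681, -0.2426, 0.0127]
tool_rot: [0.827, -0.562, -0.001, -0.0]
force: [0.1, 0.8, -0.3]
finger_gap: 1.0
gripper_force: 0.0
t: 5.28
tcp_pos: [0.4692, -0.2434, 0.0145]
tool_rot: [0.827, -0.562, 0.0, 0.0]
force: [-0.6, -0.2, 2.4]
finger_gap: 0.333
gripper_force: 44.0
[194 309]
```

```bash
python3 -m creep '[{"slide":[-0.5,0,0],"angular":[0,0,0],"claw":-1},{"slide":[-0.7,0,0],"angular":[0,0,0],"claw":-1},{"slide":[-0.6,0,0],"angular":[0,0,0],"claw":-1},{"slide":[0,0,0],"angular":[0,0,0],"claw":-1},{"slide":[0,0,0],"angular":[0,0,0],"claw":-1}]' 40
python3 -m creep '[{"slide":[0,0,0],"angular":[0,0,0],"claw":1},{"slide":[0,0,0],"angular":[0,0,0],"claw":1},{"slide":[0,0,0],"angular":[0,0,0],"claw":1},{"slide":[0,0,0],"angular":[0,0,0],"claw":1},{"slide":[0,0,0],"angular":[0,0,0],"claw":1},{"slide":[0,0,0],"angular":[0,0,0],"claw":1},{"slide":[0,0,0],"angular":[0,0,0],"claw":1}]' 40
python3 - <<'E'
from h import *
s=manip.sense();w=viewer.snapshot('wrist');cv2.imwrite('pics/w5.png',cv2.convertScaleAbs(w,alpha=2))
C=cam('wrist',s);M=R.from_quat(s['tool_rot']).as_matrix();p=s['tcp_pos']
print(p,s['finger_gap'],s['force'])
g=w.astype(int);m=((g[...,1]-g[...,2])>12).astype(np.uint8);m[:,:270]=0;m[:,370:]=0
for y in range(90,340,8):
    k=np.nonzero(m[y])[0]
    if len(k): print(y,k.min(),k.max()+1,np.round((onplane(C,[[k.min(),y],[k.max()+1,y]],.06)-p)@M,4)[:,:2].tolist())
E
```

```text
t: 5.75
tcp_pos: [0.4611, -0.2247, 0.0141]
tool_rot: [0.827, -0.562, -0.002, -0.0]
force: [-0.3, 3.0, 3.0]
finger_gap: 0.332
gripper_force: 44.1
t: 6.33
tcp_pos: [0.4624, -0.2267, 0.0142]
tool_rot: [0.827, -0.562, 0.0, 0.0]
force: [-0.2, 1.2, -0.3]
finger_gap: 1.0
gripper_force: 0.0
[ 0.46237334 -0.22670428  0.01416527] 0.9996298883824252 [-0.18916877  1.17277281 -0.2565738 ]
146 292 339 [[0.0549, -0.0097], [0.0549, 0.0088]]
154 292 340 [[0.0517, -0.0097], [0.0518, 0.0093]]
162 292 340 [[0.0485, -0.0098], [0.0486, 0.0093]]
170 293 340 [[0.0453, -0.0094], [0.0453, 0.0094]]
178 293 340 [[0.042, -0.0095], [0.0421, 0.0095]]
186 294 340 [[0.0387, -0.0091], [0.0387, 0.0095]]
194 294 340 [[0.0353, -0.0092], [0.0354, 0.0096]]
202 295 340 [[0.0319, -0.0088], [0.032, 0.0097]]
210 294 340 [[0.0285, -0.0093], [0.0285, 0.0097]]
218 288 347 [[0.0249, -0.0119], [0.025, 0.0127]]
226 285 350 [[0.0214, -0.0132], [0.0214, 0.0141]]
234 285 351 [[0.0177, -0.0133], [0.0178, 0.0146]]
242 285 351 [[0.0141, -0.0134], [0.0141, 0.0148]]
250 285 351 [[0.0103, -0.0135], [0.0104, 0.0149]]
258 286 350 [[0.0065, -0.0132], [0.0066, 0.0146]]
266 286 350 [[0.0027, -0.0133], [0.0027, 0.0147]]
274 287 349 [[-0.0013, -0.013], [-0.0012, 0.0144]]
282 288 349 [[-0.0053, -0.0126], [-0.0052, 0.0145]]
290 288 349 [[-0.0093, -0.0127], [-0.0093, 0.0146]]
298 288 348 [[-0.0135, -0.0128], [-0.0134, 0.0143]]
306 289 349 [[-0.0177, -0.0125], [-0.0176, 0.0149]]
```

View pics/w5.png

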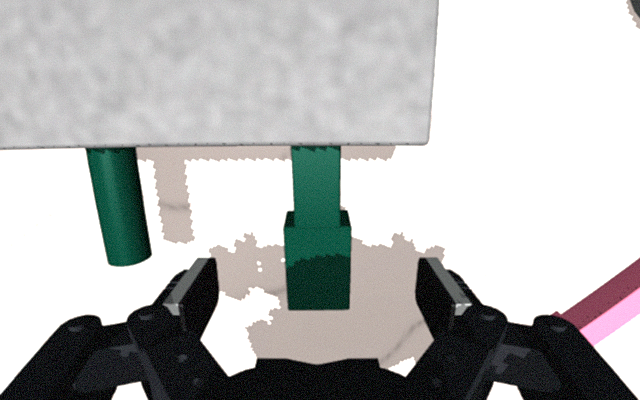

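The specimen is now drawn about 77 mm out. The head runs over rows 214–309, the waist is visible over rows 146–214 centred on x = 316, and the open fingers straddle it. I'll move up to the waist and grip there.

```bash
python3 -m creep '[{"slide":[1,0,0],"angular":[0,0,0],"claw":1},{"slide":[1,0,0],"angular":[0,0,0],"claw":1},{"slide":[1,0,0],"angular":[0,0,0],"claw":1},{"slide":[0.6,0,0],"angular":[0,0,0],"claw":1},{"slide":[0.4,0,0],"angular":[0,0,0],"claw":1},{"slide":[0,0,0],"angular":[0,0,0],"claw":1}]' 60
python3 -m creep '[{"slide":[0,0,0],"angular":[0,0,0],"claw":-1},{"slide":[0,0,0],"angular":[0,0,0],"claw":-1},{"slide":[0,0,0],"angular":[0,0,0],"claw":-1},{"slide":[0,0,0],"angular":[0,0,0],"claw":-1},{"slide":[0,0,0],"angular":[0,0,0],"claw":-1},{"slide":[0,0,0],"angular":[0,0,0],"claw":-1},{"slide":[0,0,0],"angular":[0,0,0],"claw":-1},{"slide":[0,0,-0.2],"angular":[0,0,0],"claw":-1},{"slide":[0,0,0],"angular":[0,0,0],"claw":-1}]' 60
python3 - <<'E'
from h import *
s=manip.sense();w=viewer.snapshot('wrist')
C=cam('wrist',s);M=R.from_quat(s['tool_rot']).as_matrix();p=s['tcp_pos']
print(p,s['finger_gap'],s['force'])
E
```

```text
t: 6.88
tcp_pos: [0.4778, -0.2654, 0.0142]
tool_rot: [0.827, -0.563, 0.001, 0.0]
force: [1.4, -0.4, 0.4]
finger_gap: 1.0
gripper_force: 0.0
t: 7.63
tcp_pos: [0.4768, -0.2634, 0.0161]
tool_rot: [0.827, -0.562, -0.0, -0.0]
force: [0.9, 0.6, -3.1]
finger_gap: 0.208
gripper_force: 58.6
[ 0.47677294 -0.26337775  0.01605768] 0.20806100515972653 [ 0.90906649  0.5888303  -3.10323315]
```

```bash
python3 -m creep '[{"slide":[-1,0,0],"angular":[0,0,0],"claw":-1},{"slide":[-2,0,0],"angular":[0,0,0],"claw":-1},{"slide":[-2,0,0],"angular":[0,0,0],"claw":-1},{"slide":[-2,0,0],"angular":[0,0,0],"claw":-1},{"slide":[-2,0,0],"angular":[0,0,0],"claw":-1},{"slide":[-2,0,0],"angular":[0,0,0],"claw":-1},{"slide":[0,0,-3],"angular":[0,0,0],"claw":-1},{"slide":[0,0,-3],"angular":[0,0,0],"claw":-1},{"slide":[0,0,-3],"angular":[0,0,0],"claw":-1},{"slide":[0,0,-3],"angular":[0,0,0],"claw":-1}]' 60
python3 -m creep '[{"slide":[0,0,-3],"angular":[0,0,0],"claw":-1},{"slide":[0,0,-3],"angular":[0,0,0],"claw":-1},{"slide":[0,0,-3],"angular":[0,0,0],"claw":-1},{"slide":[0,0,0],"angular":[0,0,-0.12],"claw":-1},{"slide":[0,0,0],"angular":[0,0,-0.12],"claw":-1},{"slide":[0,0,0],"angular":[0,0,-0.12],"claw":-1},{"slide":[0,0,0],"angular":[0,0,-0.12],"claw":-1},{"slide":[0,0,0],"angular":[0,0,-0.12],"claw":-1},{"slide":[0,0,0],"angular":[0,0,-0.12],"claw":-1},{"slide":[0,0,0],"angular":[0,0,-0.12],"claw":-1}]'
python3 -m creep '[{"slide":[0,0,0],"angular":[0,0,-0.12],"claw":-1},{"slide":[0,0,0],"angular":[0,0,-0.12],"claw":-1},{"slide":[0,0,0],"angular":[0,0,-0.12],"claw":-1},{"slide":[0,0,0],"angular":[0,0,-0.12],"claw":-1},{"slide":[0,0,0],"angular":[0,0,-0.12],"claw":-1},{"slide":[0,0,0],"angular":[0,0,-0.12],"claw":-1},{"slide":[0,0,0],"angular":[0,0,-0.12],"claw":-1},{"slide":[0,0,0],"angular":[0,0,-0.12],"claw":-1},{"slide":[0,0,0],"angular":[0,0,-0.12],"claw":-1},{"slide":[0,0,0],"angular":[0,0,-0.12],"claw":-1}]'
python3 -m creep '[{"slide":[0,0,0],"angular":[0,0,-0.12],"claw":-1},{"slide":[0,0,0],"angular":[0,0,-0.12],"claw":-1},{"slide":[0,0,0],"angular":[0,0,-0.12],"claw":-1},{"slide":[0,0,0],"angular":[0,0,-0.12],"claw":-1},{"slide":[0,0,0],"angular":[0,0,-0.12],"claw":-1},{"slide":[0,0,0],"angular":[0,0,-0.12],"claw":-1},{"slide":[0,0,0],"angular":[0,0,0],"claw":-1}]'
python3 - <<'E'
from h import *
s=manip.sense();M=R.from_quat(s['tool_rot']).as_matrix()
print(s['tcp_pos'],np.degrees(np.arctan2(M[1,0],M[0,0])),s['q'])
w=viewer.snapshot('wrist');cv2.imwrite('pics/w6.png',cv2.convertScaleAbs(w,alpha=2))
E
```

```text
t: 8.52
tcp_pos: [0.4356, -0.1603, 0.1372]
tool_rot: [0.827, -0.562, -0.001, 0.0]
force: [0.5, -0.6, -1.4]
finger_gap: 0.208
gripper_force: 59.2
t: 9.35
tcp_pos: [0.4356, -0.1606, 0.2257]
tool_rot: [0.985, -0.173, -0.001, -0.0]
force: [0.1, -0.6, -1.2]
finger_gap: 0.208
gripper_force: 59.2
t: 10.18
tcp_pos: [0.4356, -0.1606, 0.2257]
tool_rot: [0.911, 0.413, -0.0, -0.001]
force: [0.7, -0.4, -1.8]
finger_gap: 0.208
gripper_force: 59.2
t: 10.77
tcp_pos: [0.4357, -0.1607, 0.2258]
tool_rot: [0.708, 0.706, -0.0, -0.001]
force: [0.1, -0.0, -1.3]
finger_gap: 0.208
gripper_force: 59.2
[ 0.43572271 -0.16066868  0.22578803] 89.836045056206 [-5.94508787e-01  2.68643131e-01  1.78024402e+00 -1.77482576e-04
  1.09390403e+00 -5.91565962e-01]
```

View pics/w6.png

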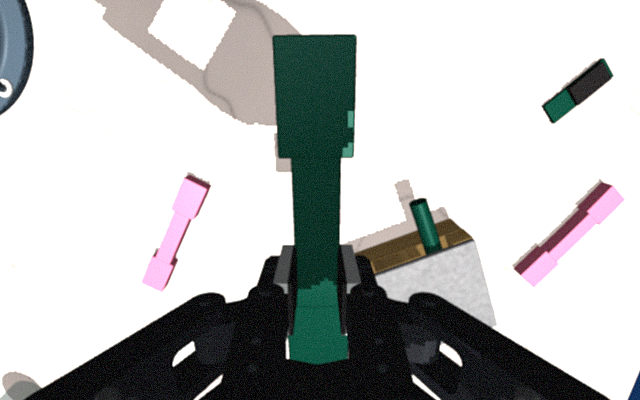

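The specimen is held level by its waist. The far head is at rows 36–157 and the near head ends at row 360. Next I'll measure the cradle from beside and above it.

```bash
python3 -m creep '[{"slide":[2.6,1.7,-0.95],"angular":[0,0,0],"claw":-1},{"slide":[2.6,1.7,-0.95],"angular":[0,0,0],"claw":-1},{"slide":[2.6,1.7,-0.95],"angular":[0,0,0],"claw":-1},{"slide":[2.6,1.7,-0.95],"angular":[0,0,0],"claw":-1},{"slide":[2.6,1.7,-0.95],"angular":[0,0,0],"claw":-1},{"slide":[2.6,1.7,-0.95],"angular":[0,0,0],"claw":-1},{"slide":[2.6,1.7,-0.95],"angular":[0,0,0],"claw":-1},{"slide":[2.6,1.7,-0.95],"angular":[0,0,0],"claw":-1},{"slide":[0,0,0],"angular":[0,0,0],"claw":-1},{"slide":[0,0,0],"angular":[0,0,0],"claw":-1}]'
python3 - <<'E'
from h import *
s=manip.sense();print(s['tcp_pos'])
w=viewer.snapshot('wrist');cv2.imwrite('pics/w7raw.png',w);C=cam('wrist',s)
np.savez('s7.npz',p=s['tcp_pos'],r=s['tool_rot'])
cv2.imwrite('pics/w7.png',cv2.convertScaleAbs(cv2.resize(w[0:300,0:400],(800,600),interpolation=cv2.INTER_CUBIC),alpha=1.5))
M=R.from_quat(s['tool_rot']).as_matrix()
P=onplane(C,[[274,36],[355,35],[276,157],[354,157],[316,360]],s['tcp_pos'][2]+.0457);print(np.round((P-s['tcp_pos'])@M,4))
E
```

```text
t: 11.65
tcp_pos: [0.5739, 0.0473, 0.3021]
tool_rot: [0.709, 0.706, -0.0, 0.0]
force: [0.1, -0.0, -1.5]
finger_gap: 0.205
gripper_force: 59.4
[0.57391716 0.04731835 0.30213151]
[[ 0.0956 -0.0158 -0.0457]
 [ 0.096   0.0138 -0.0457]
 [ 0.0509 -0.0163 -0.0457]
 [ 0.0509  0.0147 -0.0457]
 [-0.0484 -0.0003 -0.0457]]
```

View pics/w7.png

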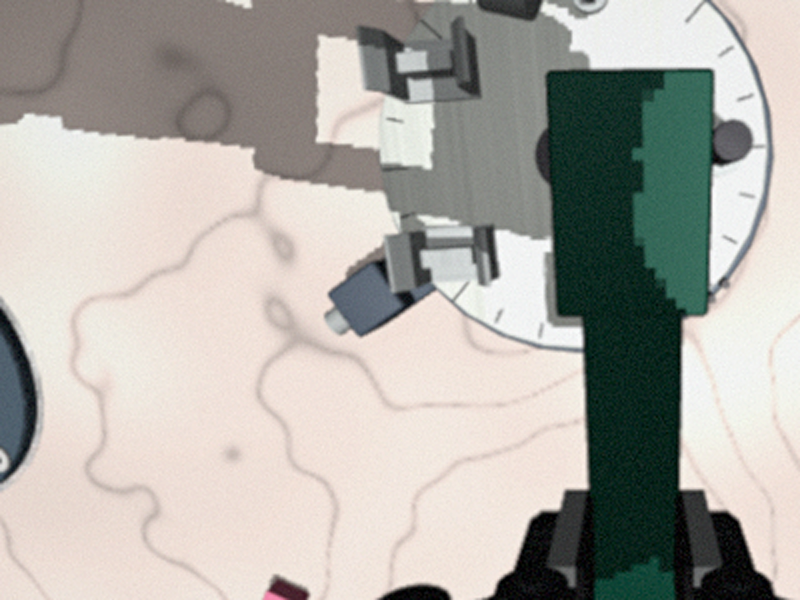

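Crop coordinates (twice the raw pixels): upper saddle ridge about (428,74), lower saddle ridge about (450,243), handle top (733,140), pawl housing (370,300), disc right edge (770,150).

```bash
python3 - <<'E'
from h import *
d=np.load('s7.npz');s={'tcp_pos':d['p'],'tool_rot':d['r']};C=cam('wrist',s)
q=lambda L,z:np.round(onplane(C,np.array(L)/2,z)[:,:2],4)
S=q([(428,74),(450,243)],.08);print('ridges',S,np.linalg.norm(S[0]-S[1]),S.mean(0),np.degrees(np.arctan2(*(S[0]-S[1])[::-1])))
print('cheek tops: up L,R; low L,R',q([(362,30),(363,85),(455,20),(465,90),(388,238),(390,290),(490,228),(495,280)],.101).tolist())
H=q([(733,140)],.106)[0];print('handle',H)
E_=q([(770,150),(765,210),(735,275),(755,80),(710,3),(585,350),(500,330),(465,305)],.046)
A=np.c_[2*E_,np.ones(len(E_))];x=np.linalg.lstsq(A,(E_**2).sum(1),rcond=None)[0];print('disc c',x[:2],np.sqrt(x[2]+x[0]**2+x[1]**2))
c=S.mean(0);print('mid handle-cradle: axis est',c+(H-c)*75/165,np.linalg.norm(H-c),'angle',np.degrees(np.arctan2(*(H-c)[::-1])))
print('pawl top outer',q([(330,300),(365,335),(340,320)],.048))
B=cam('scene')
print('gauge in scene: column base px?',proj(B,[[.575,.333,0],[.55,.221,.113]]))
E
```

```text
ridges [[0.4614 0.1883]
 [0.4676 0.0961]] 0.09240822474217324 [0.4645 0.1422] 93.84706980876747
cheek tops: up L,R; low L,R [[0.4339, 0.2073], [0.4322, 0.1802], [0.483, 0.2107], [0.4864, 0.1764], [0.4387, 0.1005], [0.4371, 0.0718], [0.4959, 0.1052], [0.4971, 0.0768]]
handle [0.6266 0.1501]
disc c [0.54270489 0.1413201 ] 0.11676777071855834
mid handle-cradle: axis est [0.53818182 0.14579091] 0.16229239045623797 angle 2.790122210826199
pawl top outer [[0.3777 0.0591]
 [0.3984 0.0358]
 [0.3828 0.0459]]
gauge in scene: column base px? [[397.21041741 265.92822957]
 [372.28200298 213.3480464 ]]
```

```bash
python3 -m creep '[{"slide":[0,0,0],"angular":[0,0,-0.062],"claw":-1},{"slide":[0,-2.63,0],"angular":[0,0,0],"claw":-1},{"slide":[2.11,-2.63,0],"angular":[0,0,0],"claw":-1},{"slide":[2.11,-2.63,0],"angular":[0,0,0],"claw":-1},{"slide":[2.11,-2.63,0],"angular":[0,0,0],"claw":-1},{"slide":[2.11,0,0],"angular":[0,0,0],"claw":-1},{"slide":[0,0,3.5],"angular":[0,0,0],"claw":-1},{"slide":[0,0,3.5],"angular":[0,0,0],"claw":-1},{"slide":[0,0,3.5],"angular":[0,0,0],"claw":-1},{"slide":[0,0,3.5],"angular":[0,0,0],"claw":-1}]'
python3 -m creep '[{"slide":[0,0,3],"angular":[0,0,0],"claw":-1},{"slide":[0,0,1.5],"angular":[0,0,0],"claw":-1},{"slide":[0,0,0],"angular":[0,0,0],"claw":-1},{"slide":[0,0,0],"angular":[0,0,0],"claw":-1}]'
python3 - <<'E'
from h import *
s=manip.sense();M=R.from_quat(s['tool_rot']).as_matrix();print(s['tcp_pos'],np.degrees(np.arctan2(M[1,0],M[0,0])))
np.savez('s8.npz',p=s['tcp_pos'],r=s['tool_rot'])
w=viewer.snapshot('wrist');a=viewer.snapshot('side')
cv2.imwrite('pics/w8.png',cv2.convertScaleAbs(np.hstack([cv2.resize(w[0:300,190:450],(520,600),interpolation=cv2.INTER_CUBIC),cv2.resize(a[100:250,270:340],(280,600),interpolation=cv2.INTER_CUBIC)]),alpha=1.6))
E
```

```text
t: 12.53
tcp_pos: [0.4626, 0.1231, 0.1611]
tool_rot: [0.688, 0.726, -0.0, 0.0]
force: [0.4, 0.3, -2.3]
finger_gap: 0.21
gripper_force: 59.4
t: 12.87
tcp_pos: [0.4627, 0.1232, 0.1166]
tool_rot: [0.688, 0.726, -0.001, -0.001]
force: [0.4, -1.1, -1.2]
finger_gap: 0.21
gripper_force: 59.4
[0.46265248 0.1231613  0.11659629] 93.12883645914572
```

View pics/w8.png

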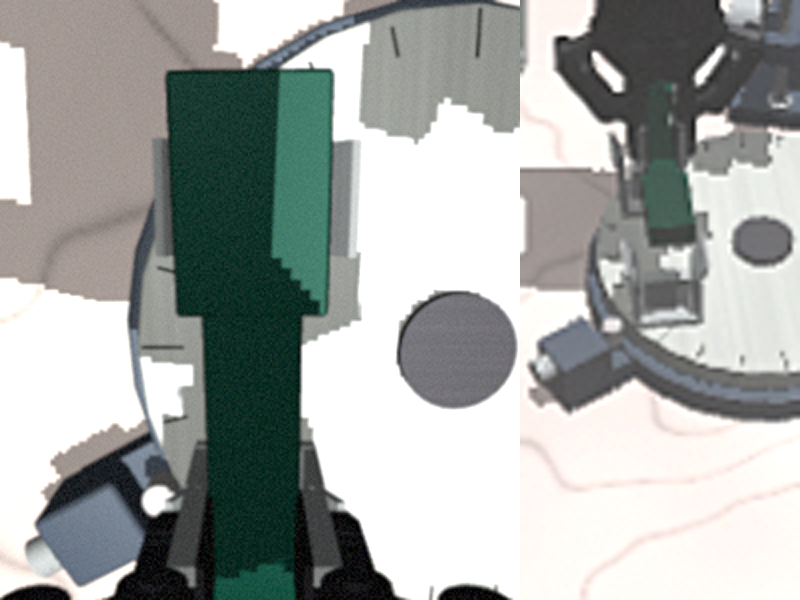

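The wrist crop shows the upper cheeks' outer edges at x 153 and 360 (rows 140–258) and the hub at (457,350). The specimen runs between the cheeks.

```bash
python3 - <<'E'
from h import *
d=np.load('s8.npz');s={'tcp_pos':d['p'],'tool_rot':d['r']};C=cam('wrist',s);M=R.from_quat(d['r']).as_matrix()
r=lambda L,z:np.array([(190+x/2,y/2) for x,y in L])
for nm,L,z in (('cheek',[(153,140),(155,258),(360,140),(357,255)],.101),('hub',[(457,350)],.046),('head',[(167,71),(333,70),(178,316),(327,316)],d['p'][2]+.0457)):
    P=onplane(C,r(L,z),z);print(nm,np.round(P[:,:2],4).tolist(),np.round(((P-d['p'])@M)[:,:2],4).tolist())
E
```

```text
cheek [[0.4304, 0.2101], [0.4316, 0.1783], [0.4866, 0.2133], [0.4887, 0.1824]] [[0.0886, -0.0274], [0.0567, -0.0279], [0.0887, 0.0289], [0.0577, 0.0293]]
hub [[0.5384, 0.1456]] [[0.0183, 0.0771]]
head [[0.4416, 0.2179], [0.4719, 0.2198], [0.445, 0.1728], [0.4745, 0.1744]] [[0.0958, -0.0159], [0.096, 0.0143], [0.0505, -0.0151], [0.0505, 0.0145]]
```

```bash
python3 -m creep '[{"slide":[0.28,0.15,0],"angular":[0,0,0],"claw":-1},{"slide":[0,0,1.5],"angular":[0,0,0],"claw":-1},{"slide":[0,0,1.5],"angular":[0,0,0],"claw":-1},{"slide":[0,0,0.8],"angular":[0,0,0],"claw":-1},{"slide":[0,0,0.5],"angular":[0,0,0],"claw":-1},{"slide":[0,0,0.4],"angular":[0,0,0],"claw":-1},{"slide":[0,0,0.4],"angular":[0,0,0],"claw":-1},{"slide":[0,0,0],"angular":[0,0,0],"claw":-1}]'
python3 -m creep '[{"slide":[0,0,0.4],"angular":[0,0,0],"claw":-1},{"slide":[0,0,0.3],"angular":[0,0,0],"claw":-1},{"slide":[0,0,0.2],"angular":[0,0,0],"claw":-1},{"slide":[0,0,0],"angular":[0,0,0],"claw":-1}]'
```

```text
t: 13.63
tcp_pos: [0.4652, 0.127, 0.0661]
tool_rot: [0.687, 0.727, -0.0, -0.0]
force: [0.5, -0.3, -1.4]
finger_gap: 0.21
gripper_force: 59.4
t: 13.97
tcp_pos: [0.4661, 0.1269, 0.0577]
tool_rot: [0.686, 0.727, 0.0, 0.001]
force: [-1.0, 0.4, 5.2]
finger_gap: 0.207
gripper_force: 60.3
```

```bash
python3 -m creep '[{"slide":[0,0,0.1],"angular":[0,0,0],"claw":-1},{"slide":[0,0,0],"angular":[0,0,0],"claw":-1}]'
python3 - <<'E'
from h import *
s=manip.sense();M=R.from_quat(s['tool_rot']).as_matrix();print(s['tcp_pos'],s['force'],s['ft_torque'],M[:,2]);a=viewer.snapshot('side');b=viewer.snapshot('scene')
cv2.imwrite('pics/c9.png',cv2.convertScaleAbs(np.hstack([cv2.resize(a[110:230,270:350],(400,600),interpolation=cv2.INTER_CUBIC),cv2.resize(b[170:260,320:380],(400,600),interpolation=cv2.INTER_CUBIC)]),alpha=1.6))
E
```

```text
t: 14.13
tcp_pos: [0.4662, 0.1268, 0.0572]
tool_rot: [0.686, 0.727, 0.001, 0.001]
force: [-0.7, -0.0, 8.6]
finger_gap: 0.204
gripper_force: 60.5
[0.46624997 0.12684824 0.05717589] [-6.55649719e-01 -2.07488603e-03  8.64691361e+00] [-0.55206392  0.0977201   0.00694059] [ 2.42026164e-03 -4.98301040e-04 -9.99996947e-01]
```

View pics/c9.png

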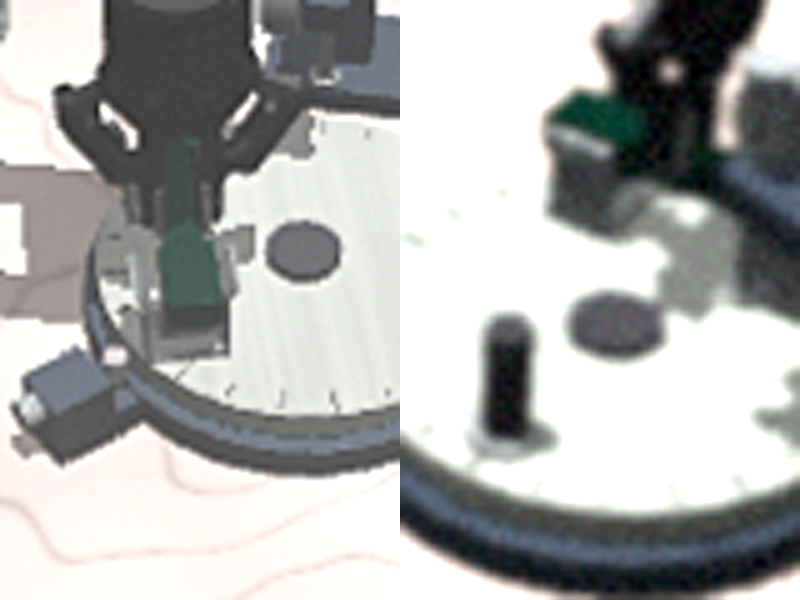

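The side crop shows the near head between its cheeks at (190,285), with light contact. I'll release and check.

```bash
python3 -m creep '[{"slide":[0,0,0],"angular":[0,0,0],"claw":-0.4},{"slide":[0,0,0],"angular":[0,0,0],"claw":-0.2},{"slide":[0,0,0],"angular":[0,0,0],"claw":0},{"slide":[0,0,0],"angular":[0,0,0],"claw":0.2},{"slide":[0,0,0],"angular":[0,0,0],"claw":0.2},{"slide":[0,0,-1],"angular":[0,0,0],"claw":0.2},{"slide":[0,0,-2.5],"angular":[0,0,0],"claw":0.2},{"slide":[0,0,-3.5],"angular":[0,0,0],"claw":0.2},{"slide":[0,0,-3.5],"angular":[0,0,0],"claw":0.2},{"slide":[0,0,-3.5],"angular":[0,0,0],"claw":0.2}]'
python3 -m creep '[{"slide":[0,0,-3.5],"angular":[0,0,0],"claw":0.2},{"slide":[0,0,-2],"angular":[0,0,0],"claw":0.2},{"slide":[0,0,0],"angular":[0,0,0],"claw":0.2},{"slide":[0,0,0],"angular":[0,0,0],"claw":0.2}]'
python3 - <<'E'
from h import *
s=manip.sense();print(s['tcp_pos'],s['force']);np.savez('s10.npz',p=s['tcp_pos'],r=s['tool_rot']);w=viewer.snapshot('wrist');a=viewer.snapshot('side')
cv2.imwrite('pics/c10.png',cv2.convertScaleAbs(np.hstack([cv2.resize(w[0:400,190:450],(400,600)),cv2.resize(a[110:230,270:350],(400,600),interpolation=cv2.INTER_CUBIC)]),alpha=1.6))
E
```

```text
t: 15.07
tcp_pos: [0.4644, 0.1269, 0.1973]
tool_rot: [0.687, 0.727, -0.001, -0.001]
force: [0.4, 0.8, -0.8]
finger_gap: 0.598
gripper_force: 0.0
t: 15.4
tcp_pos: [0.4656, 0.127, 0.2522]
tool_rot: [0.687, 0.727, 0.001, 0.001]
force: [-1.1, -0.1, 0.4]
finger_gap: 0.598
gripper_force: 0.0
[0.46564726 0.1270487  0.2521797 ] [-1.1301913  -0.14043088  0.35604519]
```

View pics/c10.png

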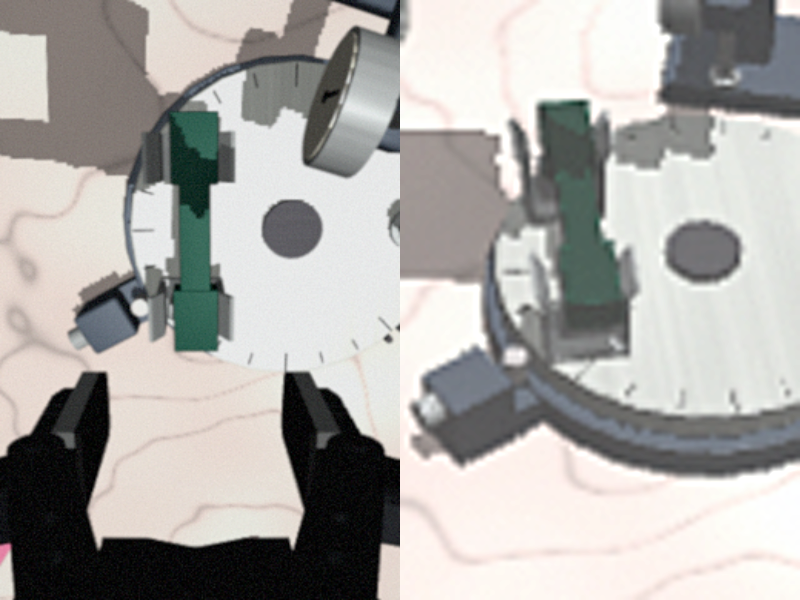

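I've now viewed 12 pictures, over the limit of 10, so I'll view no more and check by numbers only. This last one shows the specimen lying between both pairs of cheeks, with ends at rows 112 and 350 and the hub at (292,228).

```bash
python3 - <<'E'
from h import *
d=np.load('s10.npz');s={'tcp_pos':d['p'],'tool_rot':d['r']};C=cam('wrist',s);M=R.from_quat(d['r']).as_matrix()
r=lambda L:np.array([(190+x*.65,y/1.5) for x,y in L])
def q(nm,L,z):
    P=onplane(C,r(L),z);print(nm,np.round(P[:,:2],4).tolist(),np.round(((P-d['p'])@M)[:,:2],4).tolist());return P
a=q('ends',[(193,112),(196,350)],.1);h=q('hub',[(292,228)],.046);q('waistends',[(195,185),(196,290)],.1)
u=(a[0]-a[1])[:2];u/=np.linalg.norm(u);m=a.mean(0)[:2]-h[0,:2];print('along',m@u,'across',np.cross(m,u),'yaw',np.degrees(np.arctan2(u[1],u[0])))
p=d['p'];t=np.array([.6266,.1505]);print('to handle, tool axes',(M.T@np.r_[t-p[:2],0])[:2])
E
```

```text
ends [[0.4595, 0.222], [0.4707, 0.0647]] [[0.0952, -0.0011], [-0.0625, 0.001]]
hub [[0.5375, 0.1463]] [[0.0151, 0.0723]]
waistends [[0.4633, 0.1777], [0.4681, 0.1082]] [[0.0507, 0.0001], [-0.0189, 0.0009]]
along 0.0021711422444102802 across -0.07245425885221589 yaw 94.04971333351068
to handle, tool axes [0.01423797 0.16202721]<stdin>:7: DeprecationWarning: Arrays of 2-dimensional vectors are deprecated. Use arrays of 3-dimensional vectors instead. (deprecated in NumPy 2.0)
```

```bash
python3 -m creep '[{"slide":[0,0,0],"angular":[0,0,0.12],"claw":0.2},{"slide":[0,0,0],"angular":[0,0,0.12],"claw":0.2},{"slide":[0,0,0],"angular":[0,0,0.12],"claw":0.2},{"slide":[0,0,0],"angular":[0,0,0.12],"claw":0.2},{"slide":[0,0,0],"angular":[0,0,0.12],"claw":0.2},{"slide":[0,0,0],"angular":[0,0,0.12],"claw":0.2},{"slide":[0,0,0],"angular":[0,0,0.12],"claw":0.2},{"slide":[0,0,0],"angular":[0,0,0.12],"claw":0.2},{"slide":[0,0,0],"angular":[0,0,0.12],"claw":0.2}]'
python3 -m creep '[{"slide":[0,0,0],"angular":[0,0,0.12],"claw":0.2},{"slide":[0,0,0],"angular":[0,0,0.12],"claw":0.2},{"slide":[0,0,0],"angular":[0,0,0.12],"claw":0.2},{"slide":[0,0,0],"angular":[0,0,0.12],"claw":0.2},{"slide":[0,0,0],"angular":[0,0,0.12],"claw":0.2},{"slide":[0,0,0],"angular":[0,0,0.12],"claw":0.2},{"slide":[0,0,0],"angular":[0,0,0.12],"claw":0.2},{"slide":[0,0,0],"angular":[0,0,0.12],"claw":0.2},{"slide":[0,0,0],"angular":[0,0,0.12],"claw":0.2},{"slide":[0,0,0],"angular":[0,0,0],"claw":0.2}]'
python3 -m creep '[{"slide":[2.5,-2.0,0],"angular":[0,0,0],"claw":0.2},{"slide":[2.5,-2.0,0],"angular":[0,0,0],"claw":0.2},{"slide":[2.5,-2.0,0],"angular":[0,0,0],"claw":0.2},{"slide":[2.5,-2.0,0],"angular":[0,0,0],"claw":0.2},{"slide":[2.5,-2.0,0],"angular":[0,0,0],"claw":0.2},{"slide":[0,0,0],"angular":[0,0,0],"claw":0.2},{"slide":[0,0,0],"angular":[0,0,0],"claw":0.2}]'
python3 - <<'E'
from h import *
s=manip.sense();M=R.from_quat(s['tool_rot']).as_matrix();p=s['tcp_pos'];print(p,np.degrees(np.arctan2(M[1,0],M[0,0])))
w=viewer.snapshot('wrist');cv2.imwrite('pics/w11.png',w);C=cam('wrist',s)
e=proj(C,[.6266,.1505,.106])[0];print('handle expected px',e)
x,y=e.astype(int);g=w[y-45:y+46,x-45:x+46].max(2);print(g[::6,::6])
print('to handle',(M.T@np.r_[np.array([.6266,.1505])-p[:2],0])[:2])
E
```

```text
t: 16.25
tcp_pos: [0.4637, 0.1269, 0.249]
tool_rot: [0.964, 0.268, -0.002, -0.001]
force: [0.3, 0.2, 0.6]
finger_gap: 0.598
gripper_force: 0.0
t: 17.08
tcp_pos: [0.4638, 0.1269, 0.2491]
tool_rot: [0.965, -0.264, -0.002, 0.001]
force: [-0.9, 0.9, -0.1]
finger_gap: 0.598
gripper_force: 0.0
t: 17.67
tcp_pos: [0.6237, 0.1496, 0.2485]
tool_rot: [0.965, -0.262, -0.002, 0.001]
force: [-0.1, 1.2, -0.9]
finger_gap: 0.602
gripper_force: 0.0
[0.62373337 0.14960225 0.24847768] -30.356284494540397
handle expected px [314.16908629 174.62233337]
[[153 151 149 152 151 154  47  90  94  67 126 155 154 155 149 152]
 [150 154 153 150 140  83  89  70 157 155 152 153 153 154 142 155]
 [151 153 151  81  88  69 156 153 151 151 150 156 153 153 156 153]
 [151 153  86  85  96 157 156 156 156 152 152 153 156 154 154 154]
 [151 129  82 121 151 153 110 140 137 143 153 153 153 152 154 156]
 [149  82 140 151 151 151 128  19  10 138 154 155 155 151 154 153]
 [ 72  82 131 156 155 144  36  36  32  85 151 154 155 155 155 152]
 [ 76 153 156 151 150 136  61  59  62  58 155 156 154 154 154 150]
 [150 155 151 151 150 128  61  56  62  77 152 154 151 151 153 153]
 [147 150 151 147 151 153  94  56  55 154 152 153 152 149 151 151]
 [150 122 146 149 150 152 155 150 149 156 148 147 148 149 148 155]
 [145 144 148 148 154 153 150 150 151 148 146 151 150 152 150 154]
 [139 147 148 155 151 148 148 143 145 147 144 148 150 153 151 149]
 [ 79  80  84  82  79 114 140 139  84  86 147 145 153 151 148 146]
 [ 83  82  82  81  77  80  79  78  82  81  83  87 131  49  60  53]
 [ 83  82  80  78  83  79  82  77  83  80  81  77  25  58  60  56]]
to handle [ 0.0020199  -0.00222337]
```

The handle is where predicted, to within 2 px. I'll descend and grip it.

```bash
python3 -m creep '[{"slide":[0.2,-0.2,3.1],"angular":[0,0,0],"claw":0.2},{"slide":[0,0,3.1],"angular":[0,0,0],"claw":0.2},{"slide":[0,0,3.1],"angular":[0,0,0],"claw":0.2},{"slide":[0,0,3.1],"angular":[0,0,0],"claw":0.2},{"slide":[0,0,3.1],"angular":[0,0,0],"claw":0.2},{"slide":[0,0,2],"angular":[0,0,0],"claw":0.2},{"slide":[0,0,1],"angular":[0,0,0],"claw":0.2},{"slide":[0,0,0],"angular":[0,0,0],"claw":0.2}]' 30
python3 -m creep '[{"slide":[0,0,0],"angular":[0,0,0],"claw":-0.2},{"slide":[0,0,0],"angular":[0,0,0],"claw":-0.4},{"slide":[0,0,0],"angular":[0,0,0],"claw":-1},{"slide":[0,0,0],"angular":[0,0,0],"claw":-1},{"slide":[0,0,0],"angular":[0,0,0],"claw":-1},{"slide":[0,0,0],"angular":[0,0,0],"claw":-1}]' 30
```

```text
t: 18.38
tcp_pos: [0.6228, 0.1502, 0.0636]
tool_rot: [0.965, -0.263, -0.003, 0.001]
force: [-1.2, -0.4, 0.4]
finger_gap: 0.6
gripper_force: 0.0
t: 18.88
tcp_pos: [0.6279, 0.1505, 0.069]
tool_rot: [0.965, -0.263, 0.002, -0.001]
force: [-0.4, 0.2, 7.7]
finger_gap: 0.0
gripper_force: 3.5
```

The fingers shut above the post's top, so the real fingertips sit about 37 mm behind the reported TCP, which also matches the first grasp. I'll open, go 35 mm lower and grip again.

```bash
python3 -m creep '[{"slide":[0,0,-0.8],"angular":[0,0,0],"claw":0.2},{"slide":[0,0,0],"angular":[0,0,0],"claw":0.2},{"slide":[0,0,0],"angular":[0,0,0],"claw":0.2},{"slide":[0,0,0],"angular":[0,0,0],"claw":0.2},{"slide":[0,0,1.5],"angular":[0,0,0],"claw":0.2},{"slide":[0,0,1.3],"angular":[0,0,0],"claw":0.2},{"slide":[0,0,1],"angular":[0,0,0],"claw":0.2},{"slide":[0,0,0],"angular":[0,0,0],"claw":0.2}]' 30
python3 -m creep '[{"slide":[0,0,0],"angular":[0,0,0],"claw":-0.2},{"slide":[0,0,0],"angular":[0,0,0],"claw":-0.4},{"slide":[0,0,0],"angular":[0,0,0],"claw":-1},{"slide":[0,0,0],"angular":[0,0,0],"claw":-1},{"slide":[0,0,0],"angular":[0,0,0],"claw":-1},{"slide":[0,0,0],"angular":[0,0,0],"claw":-1}]' 30
```

```text
t: 19.55
tcp_pos: [0.6238, 0.1502, 0.033]
tool_rot: [0.965, -0.263, -0.003, 0.001]
force: [0.5, -0.4, -1.1]
finger_gap: 0.6
gripper_force: 0.0
t: 20.05
tcp_pos: [0.6274, 0.1505, 0.0366]
tool_rot: [0.965, -0.263, 0.001, -0.0]
force: [2.3, 0.0, -1.3]
finger_gap: 0.25
gripper_force: 30.0
```

```bash
python3 - <<'E'
from h import *
s=manip.sense();M=R.from_quat(s['tool_rot']).as_matrix();p=s['tcp_pos']
c=np.array([.537,.1465]);v=p[:2]-c;t0=np.degrees(np.arctan2(v[1],v[0]));print(t0,np.linalg.norm(v),np.degrees(np.arctan2(M[1,0],M[0,0])))
th=np.radians(np.r_[t0,t0-2,np.arange(t0-6,-94,-6)]);P=.09*np.c_[np.cos(th),np.sin(th)]
D=np.diff(P,axis=0)@M[:2,:2]*100;acc=np.zeros(2)
for a,d in zip(np.degrees(th[1:]),D): acc+=d;r=np.round(acc,1);acc-=r;print(round(a),r)
E
```

```text
2.5275966340649325 0.09046081674889869 -30.49142345045789
1 [0.2 0.3]
-3 [0.3 0.5]
-9 [0.4 0.9]
-15 [0.2 0.9]
-21 [0.2 0.9]
-27 [0.1 0.9]
-33 [0. 1.]
-39 [-0.1  0.9]
-45 [-0.2  0.9]
-51 [-0.2  0.9]
-57 [-0.4  0.9]
-63 [-0.5  0.8]
-69 [-0.6  0.8]
-75 [-0.6  0.7]
-81 [-0.7  0.6]
-87 [-0.7  0.6]
-93 [-0.9  0.4]
```

```bash
python3 -m creep '[{"slide":[0.2,0.3,0],"angular":[0,0,0],"claw":-1},{"slide":[0.3,0.5,0],"angular":[0,0,0],"claw":-1},{"slide":[0.4,0.9,0],"angular":[0,0,0],"claw":-1},{"slide":[0.2,0.9,0],"angular":[0,0,0],"claw":-1},{"slide":[0.2,0.9,0],"angular":[0,0,0],"claw":-1},{"slide":[0.1,0.9,0],"angular":[0,0,0],"claw":-1},{"slide":[0,0,0],"angular":[0,0,0],"claw":-1}]' 30
python3 -m creep '[{"slide":[0,1,0],"angular":[0,0,0],"claw":-1},{"slide":[-0.1,0.9,0],"angular":[0,0,0],"claw":-1},{"slide":[-0.2,0.9,0],"angular":[0,0,0],"claw":-1},{"slide":[-0.2,0.9,0],"angular":[0,0,0],"claw":-1},{"slide":[-0.4,0.9,0],"angular":[0,0,0],"claw":-1},{"slide":[-0.5,0.8,0],"angular":[0,0,0],"claw":-1},{"slide":[0,0,0],"angular":[0,0,0],"claw":-1}]' 30
python3 - <<'E'
from h import *
s=manip.sense();p=s['tcp_pos'];v=p[:2]-[.537,.1465];print(np.degrees(np.arctan2(v[1],v[0])),np.linalg.norm(v),s['force'])
E
```

```text
t: 20.63
tcp_pos: [0.616, 0.1016, 0.0366]
tool_rot: [0.965, -0.264, 0.001, 0.001]
force: [5.3, -3.5, -1.9]
finger_gap: 0.248
gripper_force: 30.4
t: 21.22
tcp_pos: [0.5739, 0.0633, 0.0366]
tool_rot: [0.965, -0.263, -0.001, 0.002]
force: [1.4, -7.0, 0.2]
finger_gap: 0.248
gripper_force: 31.0
-66.0924724974577 0.09100942238926496 [ 1.37301353 -6.97566269  0.15633898]
```

```bash
python3 -m creep '[{"slide":[-0.5,0.8,0],"angular":[0,0,0],"claw":-1},{"slide":[-0.6,0.7,0],"angular":[0,0,0],"claw":-1},{"slide":[-0.7,0.7,0],"angular":[0,0,0],"claw":-1},{"slide":[-0.7,0.6,0],"angular":[0,0,0],"claw":-1},{"slide":[0,0,0],"angular":[0,0,0],"claw":-1},{"slide":[0,0,0],"angular":[0,0,0],"claw":-1}]' 30
cat > f.py <<'E'
from h import *
s=manip.sense();p=s['tcp_pos'];v=p[:2]-[.537,.1455];r=np.linalg.norm(v);u=v/r;F=s['force'][:2]
print('ang %.2f r %.4f Frad %.1f Ftan(cw) %.1f'%(np.degrees(np.arctan2(v[1],v[0])),r,F@u,F@[u[1],-u[0]]))
M=R.from_quat(s['tool_rot']).as_matrix()[:2,:2];print('cw dir tool',np.round([u[1],-u[0]]@M,2),'out dir',np.round(u@M,2))
E
python3 f.py
```

```text
t: 21.72
tcp_pos: [0.5374, 0.0554, 0.0365]
tool_rot: [0.965, -0.263, -0.002, 0.0]
force: [-0.3, 3.0, 3.8]
finger_gap: 0.25
gripper_force: 31.5
ang -89.73 r 0.0901 Frad -3.0 Ftan(cw) 0.3
cw dir tool [-0.86  0.51] out dir [0.51 0.86]
```

```bash
python3 -m creep '[{"slide":[-0.4,0.25,0],"angular":[0,0,0],"claw":-1},{"slide":[-0.4,0.2,0],"angular":[0,0,0],"claw":-1},{"slide":[0,0,0],"angular":[0,0,0],"claw":-1}]' 30 >/dev/null; python3 f.py
python3 -m creep '[{"slide":[-0.2,0.08,0],"angular":[0,0,0],"claw":-1},{"slide":[0,0,0],"angular":[0,0,0],"claw":-1}]' >/dev/null; python3 f.py
python3 -m creep '[{"slide":[-0.2,0.08,0],"angular":[0,0,0],"claw":-1},{"slide":[0,0,0],"angular":[0,0,0],"claw":-1}]' >/dev/null; python3 f.py
python3 -m creep '[{"slide":[-0.2,0.08,0],"angular":[0,0,0],"claw":-1},{"slide":[0,0,0],"angular":[0,0,0],"claw":-1}]' >/dev/null; python3 f.py
python3 -m creep '[{"slide":[-0.2,0.07,0],"angular":[0,0,0],"claw":-1},{"slide":[0,0,0],"angular":[0,0,0],"claw":-1}]' >/dev/null; python3 f.py
```

```text
ang -95.01 r 0.0901 Frad -3.9 Ftan(cw) 1.1
cw dir tool [-0.9   0.43] out dir [0.43 0.9 ]
ang -95.60 r 0.0901 Frad -3.9 Ftan(cw) 0.1
cw dir tool [-0.91  0.42] out dir [0.42 0.91]
ang -96.03 r 0.0901 Frad -5.8 Ftan(cw) -1.1
cw dir tool [-0.91  0.41] out dir [0.41 0.91]
ang -95.99 r 0.0901 Frad -5.1 Ftan(cw) -4.7
cw dir tool [-0.91  0.42] out dir [0.42 0.91]
ang -95.96 r 0.0901 Frad -4.9 Ftan(cw) -7.9
cw dir tool [-0.91  0.42] out dir [0.42 0.91]
```

```bash
python3 - <<'E'
from h import *
an=lambda v:np.degrees(np.arctan2(v[1],v[0]))
A=cam('side');p=lambda x,y:(265+(x-400)*.3325,110+y/3)
P=onplane(A,[p(572,65),p(662,69)],0.0);print('gauge front edge',P[:,:2],an(P[1]-P[0]))
a=cv2.imread('pics/side0.png').astype(int);m=((a.max(2)<95)&(a[...,0]>a[...,2]+8)).astype(np.uint8)
sub=m[100:140,310:370]
for r in sub[::2]: print(''.join('#' if k else '.' for k in r))
for f,conv in (('s8.npz',lambda x,y:(190+x/2,y/2)),('s10.npz',lambda x,y:(190+x*.65,y/1.5)),('s7.npz',lambda x,y:(x/2,y/2))):
    d=np.load(f);C=cam('wrist',{'tcp_pos':d['p'],'tool_rot':d['r']})
    L={'s8.npz':[(38,525),(84,585),(147,540),(100,485)],'s10.npz':[(77,322),(103,352),(138,325),(110,295)],'s7.npz':[(330,300),(365,335),(410,295),(375,263)]}[f]
    Q=onplane(C,[conv(*q) for q in L],.048)[:,:2];c=Q.mean(0);v=c-[.537,.146]
    print(f,'centre dir base x',an(v)+135,np.linalg.norm(v),'edges',an(Q[1]-Q[0])+45,an(Q[2]-Q[1])-45)
E
```

```text
gauge front edge [[0.52602481 0.32164205]
 [0.6223527  0.30992542]] -6.9349827960503605
........................#...#..#............................
........................#...###.............................
.............................##.............................
...........................####.............................
.....................#..#..###..............................
......................######.#..............................
............................................................
...................................#########................
...................................##########...............
...............#...................#########................
..............#....................#########................
..............##..................##########................
.............#...............###.###########................
.............#..............###############.................
..............................###########.#.................
............................................................
............................................................
............................................................
............................................................
............................................................
s8.npz centre dir base x -13.205455629765169 0.16126104988049908 edges -10.657357778787919 -4.050629872136817
s10.npz centre dir base x -13.234034693169093 0.15956154869302072 edges -5.2188315430089816 -2.4698306101214627
s7.npz centre dir base x -12.102383297104979 0.15875812092580938 edges -3.2647765626154808 -6.396953599996635
```

Two centre-based estimates (pawl and gauge foot) put the detent near −102.5°, so this is the entry hump. I'll push on in small steps.

```bash
for i in 1; do python3 -m creep '[{"slide":[-0.1,0.04,0],"angular":[0,0,0],"claw":-1},{"slide":[0,0,0],"angular":[0,0,0],"claw":-1}]' >/dev/null; python3 f.py|head -1
python3 -m creep '[{"slide":[-0.1,0.04,0],"angular":[0,0,0],"claw":-1},{"slide":[0,0,0],"angular":[0,0,0],"claw":-1}]' >/dev/null; python3 f.py|head -1
python3 -m creep '[{"slide":[-0.1,0.04,0],"angular":[0,0,0],"claw":-1},{"slide":[0,0,0],"angular":[0,0,0],"claw":-1}]' >/dev/null; python3 f.py|head -1; done; python3 -c "
from h import *
s=manip.sense();print(s['tcp_pos'],s['ft_torque'],s['tau'][:1],s['force'],s['finger_gap'])"
```

```text
ang -95.93 r 0.0902 Frad -4.5 Ftan(cw) -9.8
ang -95.90 r 0.0902 Frad -5.5 Ftan(cw) -11.0
ang -95.88 r 0.0902 Frad -4.0 Ftan(cw) -10.6
[0.52776871 0.05580004 0.03662856] [ 0.46256377 -1.67664727 -0.00599209] [-1.1170426] [10.99209555  2.85198744 -4.11847586] 0.24563691974821222
```

The handle is blocked at −96° with 11 N. I'll check the base orientation against the gauge arm in the saved scene picture, and check the joints.

```bash
python3 - <<'E'
from h import *
B=cam('scene');A=cam('side');c=np.array([.537,.1455])
for a in (-12.5,-9,-5.7):
    y=np.array([-np.sin(np.radians(a)),np.cos(np.radians(a))]);x=np.array([y[1],-y[0]])
    pts=np.array([np.r_[c+y*r,z] for r,z in ((.212,.18),(.062,.18),(.19,0.))]+[np.r_[c+x*-.707*.185-y*.707*.185,.048]])
    print(a,'scene',np.round(proj(B,pts),1).tolist(),'side',np.round(proj(A,pts),1).tolist())
print(manip.sense()['q'])
i=cv2.imread('pics/scene0.png').astype(int);s=i[190:285,360:430].max(2)
for r in s[::3]: print(''.join('#' if k<38 else '+' if k<60 else '.' for k in r))
E
```

```text
-12.5 scene [[410.4, 219.7], [369.8, 191.9], [396.0, 266.2], [354.8, 182.9]] side [[341.7, 78.5], [335.5, 110.6], [337.9, 129.1], [276.7, 189.4]]
-9 scene [[413.8, 217.7], [370.8, 191.4], [398.8, 264.4], [351.4, 182.6]] side [[337.3, 78.1], [334.2, 110.4], [334.3, 128.8], [279.1, 191.9]]
-5.7 scene [[416.7, 215.7], [371.7, 190.9], [401.3, 262.5], [348.1, 182.5]] side [[333.2, 78.0], [332.9, 110.4], [331.0, 128.7], [281.5, 194.2]]
[-1.05586480e-01  6.42401306e-01  1.80839379e+00  5.31846014e-04
  6.75713041e-01  1.99754981e+00]
............+#++++#+##+++.............................................
............++++####++++++++++........................................
.........+....+++##+++++++++#+........................................
........+###++...........+++..........................................
...........+#####+....................................................
............#########++...............................................
............#############++...........................................
...........++++####+#########+++......................................
[... 1004 characters left out ...]
#####+.....................++##############..................
+++++...............................+################+................
....................................#################+#+++............
....................................+###################+####+........
.....................+++..............++################+###+###+.....
......................+###++...................+++++++++########......
..........................+###++....................+++####++.........
.............................+####+.............++####++..............
.................................+####+....+++####+...................
.....................................+#######+........................
```

The gauge column's position matches a base angle of −12.5°, so the detent is about 6.5° further. I'll let the arm settle, then push a little more while watching the force.

```bash
python3 -m creep '[{"slide":[0,0,0],"angular":[0,0,0],"claw":-1},{"slide":[0,0,0],"angular":[0,0,0],"claw":-1},{"slide":[0,0,0],"angular":[0,0,0],"claw":-1},{"slide":[0,0,0],"angular":[0,0,0],"claw":-1}]' 60 >/dev/null; python3 f.py|head -1
python3 -m creep '[{"slide":[-0.3,0.12,0],"angular":[0,0,0],"claw":-1},{"slide":[0,0,0],"angular":[0,0,0],"claw":-1},{"slide":[0,0,0],"angular":[0,0,0],"claw":-1}]' >/dev/null; python3 f.py|head -1
python3 - <<'E'
from h import *
s=manip.sense();print(s['tcp_pos'],s['force'],s['ft_torque'],R.from_quat(s['tool_rot']).as_matrix()[:,2])
i=viewer.snapshot('scene');cv2.imwrite('pics/sc12.png',i);cv2.imwrite('pics/si12.png',viewer.snapshot('side'))
g=i.astype(int);h=cv2.cvtColor(i,cv2.COLOR_BGR2HSV)
m=(h[...,0]>60)&(h[...,0]<95)&(h[...,1]>110)&(g[...,1]-g[...,2]>8)
for r in range(165,250,2): print(r,''.join('G' if m[r,c] else '#' if g[r,c].max()<38 else '+' if g[r,c].max()<65 else '.' for c in range(300,430)))
E
```

```text
ang -95.91 r 0.0902 Frad -5.1 Ftan(cw) -11.8
ang -99.15 r 0.0901 Frad -5.1 Ftan(cw) -4.2
[0.52267276 0.05653211 0.03661849] [5.00119348 4.37341664 4.47822937] [ 0.76648256 -0.63737921 -0.00579628] [ 1.04436433e-02 -6.63290433e-04 -9.99945244e-01]
165 .......................+###################+......................................................................................
167 .......................+#################+........................................................................................
169 ........................################+.........................................................................................
171 ........................#######G#########.........................................................................................
173 ........................+################.........................................................................................
175 ........................+#############+++.........................................................................................
177 .........................#############+
[... 4251 characters left out ...]
##########...............
241 ..............+#++.....++++.........................++....++++++#++...............+++++#+##+........+###########G#+...............
243 ...............+###++....+++++++.......................++++++++++.............+++++++++####+........+#############................
245 .................+###++.....+++++++++....................++++++.......+++++++++++++++####++........+#######G######................
247 ...................+####+++.....++++++++++++++...........+++++++++++++++++++++++..++####+.........+##G###########+................
249 ......................#######++......+++++++++++++++++++++++++++++++++++++..++++######+............+#############.................
```

```bash
python3 -m creep '[{"slide":[0,0,0],"angular":[0,0,0],"claw":-1},{"slide":[0,0,0],"angular":[0,0,0],"claw":-1}]' 60 >/dev/null; python3 f.py|head -1
python3 -m creep '[{"slide":[-0.1,0.04,0],"angular":[0,0,0],"claw":-1},{"slide":[0,0,0],"angular":[0,0,0],"claw":-1},{"slide":[0,0,0],"angular":[0,0,0],"claw":-1}]' >/dev/null; python3 f.py|head -1
python3 -m creep '[{"slide":[-0.1,0.03,0],"angular":[0,0,0],"claw":-1},{"slide":[0,0,0],"angular":[0,0,0],"claw":-1},{"slide":[0,0,0],"angular":[0,0,0],"claw":-1}]' >/dev/null; python3 f.py|head -1
python3 -m creep '[{"slide":[-0.1,0.03,0],"angular":[0,0,0],"claw":-1},{"slide":[0,0,0],"angular":[0,0,0],"claw":-1},{"slide":[0,0,0],"angular":[0,0,0],"claw":-1}]' >/dev/null; python3 f.py|head -1
```

```text
ang -102.40 r 0.0901 Frad -6.1 Ftan(cw) -1.0
ang -102.37 r 0.0901 Frad -5.1 Ftan(cw) -2.8
ang -102.34 r 0.0901 Frad -6.3 Ftan(cw) -4.2
ang -102.33 r 0.0901 Frad -5.3 Ftan(cw) -6.0
```

It pulled in and holds at −102.4°, matching the predicted detent. I'll relax the push, release and retreat.

```bash
python3 -m creep '[{"slide":[0.35,-0.12,0],"angular":[0,0,0],"claw":-1},{"slide":[0,0,0],"angular":[0,0,0],"claw":-1},{"slide":[0,0,0],"angular":[0,0,0],"claw":-1}]' >/dev/null; python3 f.py|head -1
python3 -m creep '[{"slide":[0,0,0],"angular":[0,0,0],"claw":-0.3},{"slide":[0,0,0],"angular":[0,0,0],"claw":0},{"slide":[0,0,0],"angular":[0,0,0],"claw":0.2},{"slide":[0,0,0],"angular":[0,0,0],"claw":0.2},{"slide":[0,0,-1.5],"angular":[0,0,0],"claw":0.2},{"slide":[0,0,-3],"angular":[0,0,0],"claw":0.2},{"slide":[0,0,-3.5],"angular":[0,0,0],"claw":0.2},{"slide":[0,0,-3.5],"angular":[0,0,0],"claw":0.2},{"slide":[0,0,-3.5],"angular":[0,0,0],"claw":0.2},{"slide":[0,0,-3.5],"angular":[0,0,0],"claw":0.2}]'
python3 -m creep '[{"slide":[1,2,0],"angular":[0,0,0],"claw":0.2},{"slide":[1,3,0],"angular":[0,0,0],"claw":0.2},{"slide":[1,3,0],"angular":[0,0,0],"claw":0.2},{"slide":[1,3,0],"angular":[0,0,0],"claw":0.2},{"slide":[0,0,0],"angular":[0,0,0],"claw":0.2},{"slide":[0,0,0],"angular":[0,0,0],"claw":0.2}]' | head -3
python3 - <<'E'
from h import *
for n in('scene','side'):
    i=viewer.snapshot(n);cv2.imwrite(f'pics/{n}13.png',i);h=cv2.cvtColor(i,cv2.COLOR_BGR2HSV);g=i.astype(int)
    m=((h[...,0]>60)&(h[...,0]<95)&(h[...,1]>70)&(g[...,1]-g[...,2]>5)).astype(np.uint8)
    C=cam(n);th=np.radians(-102.4);c=np.array([.537,.1455])
    u=np.array([np.cos(th),np.sin(th)]);k=c-.075*u;t=np.array([-u[1],u[0]])
    print(n,'expect ends',np.round(proj(C,[[*(k+.08*t),.1],[*(k-.08*t),.1]]),0).tolist(),'handle top',np.round(proj(C,[*(c+.09*u),.106]),0))
    x0,x1,y0,y1=(335,425,195,245) if n=='scene' else (285,375,100,155)
    for r in range(y0,y1,2): print(r,''.join('G' if m[r,q] else '#' if g[r,q].max()<60 else '.' for q in range(x0,x1)))
E
```

```text
ang -102.41 r 0.0901 Frad -5.8 Ftan(cw) -1.2
t: 25.82
tcp_pos: [0.5163, 0.0567, 0.2224]
tool_rot: [0.965, -0.263, -0.001, 0.0]
force: [0.4, 0.1, -0.3]
finger_gap: 0.605
gripper_force: 0.0
t: 26.32
tcp_pos: [0.4952, -0.0595, 0.2209]
tool_rot: [0.964, -0.265, -0.001, 0.0]
scene expect ends [[349.0, 228.0], [391.0, 207.0]] handle top [[333. 188.]]
195 ##.............#########...............#################..................................
197 ##...............................###.....#####.########...................................
199 ##...............................######...........###.....................................
201 #..................................#######................................................
203 ##...................................########.............................................
205 .....................................###########..........................................
207 .....................................#....#########.......................................
209 .....................................##...######G#####..............................
[... 3656 characters left out ...]
.................#####.............
142 ....................###......####################.............##..........................
144 ..................####.....#########...##########..................#......................
146 ...................###....###.##.################.........................................
148 ...................##############################.........................................
150 ...................##############...#############.........................................
152 ....................#############...###....#####..........................................
154 ....................##################........##..........................................
```

```bash
python3 - <<'E'
from h import *
i=cv2.imread('pics/scene13.png');C=cam('scene');th=np.radians(-102.4);c=np.array([.537,.1455])
u=np.array([np.cos(th),np.sin(th)]);k=c-.075*u;t=np.array([-u[1],u[0]])
for z in(.1,.107): print(z,np.round(proj(C,[[*(k+a*t+b*u),z] for a in(.08,-.08) for b in(.015,-.015)]),1).tolist())
g=i.astype(int);m=(g[...,1]-g[...,2]>8)&(g[...,1]-g[...,0]>3)
for r in range(205,237): 
    q=np.nonzero(m[r,340:392])[0]+340
    if len(q)>2: print(r,q.min(),q.max(),end='; ')
E
```

```text
0.1 [[345.6, 225.4], [352.9, 231.0], [387.0, 204.3], [394.5, 209.4]]
0.107 [[345.8, 223.4], [353.1, 229.0], [387.3, 202.4], [394.8, 207.4]]
212 378 383; 213 369 384; 214 375 383; 215 374 385; 216 366 386; 217 364 387; 218 360 376; 219 359 383; 220 354 373; 221 353 370; 222 352 368; 223 350 370; 224 348 364; 225 345 364; 226 344 363; 227 346 362; 228 347 361; 229 347 360; 230 346 355; 231 351 354; 232 348 352; 233 349 354;
```

The near head's corners match a seat height of z = 0.100 to within 1–2 px, so the specimen is seated flat. I'll hand in.

```bash
python3 -c "
from station import ticket; print(ticket.sign_off())"
```

```text
the job is handed in; nothing more can be done
None
```

The job is handed in at about 26 s: the specimen lies in the saddles, about 1–2 mm off centre, and the turntable rests in its detent with it under the spindle. The far end is confirmed only by the earlier wrist view, and the handed-in state was checked by pixel measurements because I had viewed 12 pictures, over the limit of 10.

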